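Third hand at the assembly jig: press the rail against the sprung stop

TASK

Pick up the pale wooden rail, lay it down in the jig's channel with its blue-banded end towards the sprung stop, and push that end squarely against the stop plate until the pointer stands over the green part of the pressure scale. Keep it pressed there steadily, with the pointer in the green, for at least three seconds so that your workmate can drive the screw, and finish still holding and pressing: do not let go. Never push the stop to the very end of its travel, and leave everything else on the bench where it is.

Things in the scene. Friction and masses are not known exactly. Their poses are not given: they have to be found in the camera images.
- rail: Loose pale maple rail, 150 long (x) x 38 wide (y) x 50 high (z) mm, lying on its 38 mm wide side; about 0.14 to 0.28 kg. Origin: centre of its underside. A blue band 16 mm wide runs round it near the +x end (centred at x = +60 mm); that end face has a dark screw hole. It starts left or right of the jig, banded end roughly away from the robot but turned up to 75 degrees.
- rail_end (a point): Centre of the rail's blue-banded end face: x = +75 mm, z = 25 mm in the rail's frame.
- jig: Plywood assembly jig screwed to the bench, base board 320 (x) x 130 (y) x 18 mm, standing differently each time. Origin: centre of the board's underside. Its +x runs along the channel to the stop, roughly away from the robot (turned up to 20 degrees). The board's top, 18 mm above the bench, is the channel's floor; the stop's face is at x = +40 mm at rest.
- bed (a point): Middle of the channel's floor: x = -65 mm, y = 0, z = 18 mm in the jig's frame; axes as the jig's. The channel is 50 mm wide, centred on the jig's y = 0, between two dark guide strips 14 mm high above the floor and 14 mm wide that run from the jig's x = -150 to +20 mm.
- scale (a point): Middle of the green part of the pressure scale, on top of a wooden bridge 96 mm wide, 82 mm above the bench, at x = 96 to 158 mm of the jig behind the stop. Along the jig's +x the scale is white, then green (14 mm long), then red.
- stop_face (a point): Centre of the front face of the sprung aluminium stop plate, 44 mm above the bench, the face the rail is pressed against; moves with the plate, axes as the jig's. The plate is 12 thick x 46 wide x 46 mm high, upright across the channel's end (21 to 67 mm above the bench), and slides along the jig's +x. A thin black pointer on its top reaches over the scale.
- stop (a joint): Travel of the stop plate in m: 0 at rest, growing as it is pushed along the jig's +x, 0.040 at the end of travel. The spring pushes back with about 2 N at rest plus 0.3 N per mm. The pointer is over the green from 0.012 to 0.026 m, that is 5.6 to 9.8 N.
- offcut: Bystander: flat dark walnut offcut 130 x 60 x 30 mm, lying on the other side of the jig from the rail. Origin: centre of its underside.
- tape_roll: Bystander: cork-coloured roll of tape lying flat, 100 mm across, 25 mm high. Origin: centre of its underside.
- tape_measure: Bystander: black tape measure with yellow discs, 70 x 40 x 62 mm. Origin: centre of its underside.
- screwdriver: Bystander: the workmate's screwdriver, lying beyond the jig.
- hammer: Bystander: hammer lying on the right of the bench, handle towards the robot.
- water_bottle: Bystander: clear water bottle 64 mm across, 200 mm high, on the left. Origin: centre of its underside.
Things that resemble listed ones, but are neither listed nor needed, are in the scene too. Leave any purple look-alike of the rail alone.

How it is judged (in metres and radians):
On the way, in this order (a step that is already met when the one before it is completed fails the run):
1. the rail is picked up clear of the bench (height (world z) of rail above 0.035 m and contact force between the fingers and rail above 1 N), for 0.2 s.
2. the rail is pressed squarely against the stop with the pointer in the green for two and a half seconds on end (z of rail in the frame of jig between 0.014 and 0.025 m and angle between rail's own z axis and vertical below 0.1 rad and angle between the x axis of rail and the x axis of jig, either way round below 0.1 rad and y of rail in the frame of jig between -0.01 and 0.01 m and distance between rail_end and stop_face below 0.02 m and value of joint stop between 0.011 and 0.027 m and contact force between rail and stop between 4 and 12 N and contact force between the fingers and rail above 1 N), for 2.5 s.
At the end, for the whole second after the job is handed in: Rail down in the channel (within 7 mm of the floor, 0.1 rad, 10 mm of its middle), banded end within 20 mm of the stop face's centre, pressing it with 4 to 12 N, stop pushed in 11 to 27 mm (pointer in the green), at rest, fingers still holding or pressing the rail (all of step 2 and linear speed of rail below 0.02 m/s); the arm keeps its last pose, push and grip.
It fails at once if the stop is pushed to the very end of its travel (value of joint stop above 0.0385 m).
It fails at once if another thing on the bench is disturbed (moved more than 30 mm) (distance of any of offcut, tape_roll, tape_measure, screwdriver, hammer, water_bottle from where it was at the start of the episode above 0.03 m).
It also fails if it takes over 42 s, if anything falls off the work surface, if the arm or the gripper's body presses on something with over 40 N, if the wrist force passes 120 N, or if a joint passes its speed limit or range.

ROBOT

A 7-joint arm with a two-finger parallel gripper is mounted at the origin on the work surface. World frame = base frame: x ahead of the robot, y to its left, z up, the work surface at z = 0. Lengths are in m, angles in degrees, forces in N, time in s.
With the tool pointing down it reaches from about 0.425 to 0.875 m from the base axis. Payload 4.7 kg.
Tool frame: the origin (TCP) lies between the finger pads; the fingertips stand 14 mm ahead of it and the grasp point (between the pads) lies 5 mm behind it (env.tip_reach is the distance from the TCP to the fingertips, in m); z points along the fingers, y is the direction in which the jaws open and shut (so a half turn about z gives the same grasp; the last joint's range is limited). The gripper opens to 87 mm and grips with 3 to 60 N. Pads are 19 mm wide; open, the fingers measure 117 mm over their backs; the gripper's body (75 mm by 190 mm) begins 51 mm behind the grasp point.
Start: joints at [-72.703, 18.392, -4.016, 83.108, 1.295, 78.541, -3.26], TCP at [0.185, 0.623, 0.237] pointing down, gripper open.
Joint ranges: [-163.93, 163.93], [-17.29, 119.83], [-79.2, 71.16], [3.27, 140.29], [-89.18, 269.18], [5.43, 117.66], [-154.24, 154.24]. Speed limits (degrees/s): [147.25, 147.25, 180, 180, 180, 180, 180].

INTERFACE

Orientations are given as [roll, pitch, yaw] about the fixed x, y, z axes, in that order (R = Rz(yaw) Ry(pitch) Rx(roll)).
In Python, from cell import env gives the robot as it stands. The module is installed in compiled form; this text tells all that it offers.
- The arm moves only by the shell command python3 -m pendant 'ROWS' [FORCE]. ROWS is JSON, a list of rows, each an object of numbers: "rx", "ry", "rz": the turn, a rotation vector about the tool's x, y, z in degrees; "tx", "ty", "tz": the shift along the tool's x, y, z in mm; "jaw": the finger opening in mm, from 0 to 87. In form: [{"rx": .., "ry": .., "rz": .., "tx": .., "ty": .., "tz": .., "jaw": ..}, ...]. A call has 1 to 20 rows; each row shifts and turns the commanded pose from where the row before left it, along the tool's axes as they then stand; what a row does not reach is not made up. A row lasts 1/12 s, in which the tool goes at most 41.7 mm and 7.16 degrees, less where a joint would pass 70% of its speed; a pose out of reach is approached as far as the arm can. A call with a gripper value outside its range is refused whole. The fingers move at their own pace and stop on an object; FORCE is the grip in N (left out, the last holds). Time passes only in rows, so rows that do not move let the fingers close. It gives the time, the measured TCP pose, the force and the opening at its end, in the units of the state.
- env.get_obs(): the state, without advancing time (a new reading comes with each control period).
- env.read_camera(name): name is "scene" or "side" or "wrist"; returns a dict with "img" (384x512x3 uint8, red, green, blue), "range_z" (384x512 float32, m along the optical axis (not along the pixel's ray), 0 where there is no reading), "vertical_fov" (degrees; the focal length in pixels is half the picture's height over the tangent of half this angle, whatever the lens; pixels are square), "cx", "cy" (the principal point, pixels), "distortion" ([k1, k2, p1, p2, k3] as OpenCV has them; the pictures are not rectified), "world_to_cam" (4x4, takes a point from world to camera coordinates). Camera axes: x right, y up, looking along -z (the intrinsics and any distortion apply to the point x, -y, -z); pixel columns grow to the right and rows downward; lengths in m; the calibration is good to about 2 mm. A picture is of the moment at which its call begins.
- env.sign_off(): hands the job in, once; it reports no verdict.
The state is a dict: "time_s": time; "qpos": joint angles; "joint_velocities": joint speeds; "effort": joint torques, N m; "tool_pos": TCP position; "tool_rot": TCP orientation; "force": force on the tool from outside, world axes, zero at the start; "wrist_torque": the same for the moment, N m; "grip_width": finger opening in m.
Only numpy, scipy, OpenCV 4.12 (cv2) and the standard library are available. Lean on these libraries where they do the work, as an engineer would, in place of code of your own. Each camera call takes 0.05 s, during which the arm holds its last target.

## Working session

There is one attempt and no reset: what is moved stays moved. The work goes in short steps, Python scripts to look and compute and a shell command to move; the robot and the scene stay as the last step left them, time stands still between calls to the robot, and variables do not carry over. Pictures are saved under pics/ and viewed, and the job is handed in when it is done.

```bash
mkdir -p pics
cat > h.py <<'E'
import numpy as np, cv2
from cell import env
def cam(name):
    c=env.read_camera(name); h,w=c["img"].shape[:2]
    f=h/2/np.tan(np.radians(c["vertical_fov"])/2)
    c["K"]=np.array([[f,0,c["cx"]],[0,f,c["cy"]],[0,0,1.]]); c["D"]=np.array(c["distortion"],float)
    c["T"]=np.array(c["world_to_cam"]); return c
def ray(c,uv):
    p=cv2.undistortPoints(np.array(uv,float).reshape(-1,1,2),c["K"],c["D"]).reshape(-1,2)
    d=np.c_[p[:,0],-p[:,1],-np.ones(len(p))]
    R=c["T"][:3,:3]; o=-R.T@c["T"][:3,3]
    return o,d@R
def onplane(c,uv,z):
    o,d=ray(c,uv); return o+d*((z-o[2])/d[:,2])[:,None]
def cloud(c,uv):
    uv=np.array(uv).reshape(-1,2); o,d=ray(c,uv)
    z=c["range_z"][uv[:,1].astype(int),uv[:,0].astype(int)]
    return o+d*z[:,None]
def proj(c,P):
    P=np.atleast_2d(P); q=P@c["T"][:3,:3].T+c["T"][:3,3]
    q=q*[1,-1,-1]
    return cv2.projectPoints(q,np.zeros(3),np.zeros(3),c["K"],c["D"])[0].reshape(-1,2)
def save(c,n): cv2.imwrite("pics/"+n,c["img"][:,:,::-1])
E
python3 - <<'E'
from h import *
for n in("scene","side","wrist"):
    c=cam(n); save(c,n+"0.png"); print(n,c["K"][0,0],c["D"],-c["T"][:3,:3].T@c["T"][:3,3])
print(env.get_obs(), env.tip_reach)
E
```

```text
scene 412.656907875253 [-0.02760832  0.          0.          0.          0.        ] [1.52107235 0.68867944 0.79887172]
side 421.9264721689444 [-0.15282333  0.          0.          0.          0.        ] [0.49484364 1.04401814 1.11890078]
wrist 315.7286450533735 [-0.02348683  0.          0.          0.          0.        ] [0.11010433 0.64453245 0.38353606]
{'time_s': 0.15, 'qpos': array([-72.70259871,  18.42877552,  -4.01478612,  83.16149078,
         1.29582248,  78.54167215,  -3.26309089]), 'joint_velocities': array([-0.09306479, -0.15123749, -0.04548366, -0.22492938, -0.03305957,
        0.04971663, -0.01990063]), 'effort': array([-5.44374666e-05, -4.91794074e+01, -4.04523388e-01, -3.12876141e+01,
       -6.38165837e-02,  4.04622057e-02,  1.29771997e-04]), 'tool_pos': array([0.18443362, 0.6228436 , 0.23569547]), 'tool_rot': array([-1.79913327e+02,  6.30190648e-03,  1.63508421e+02]), 'force': array([-0.48107331,  0.43047696,  0.49746931]), 'wrist_torque': array([ 0.0039976 , -0.02728163,  0.02745255]), 'grip_width': 0.08721630207327237} 0.014
```

View pics/scene0.png

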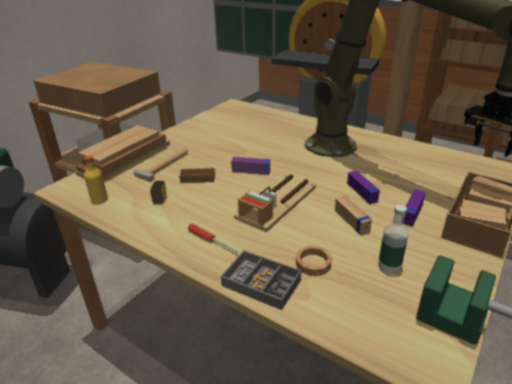

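View pics/side0.png

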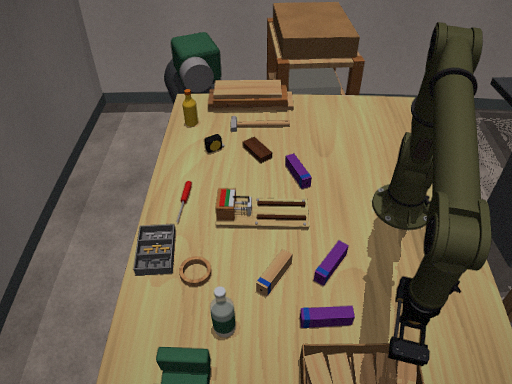

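View pics/wrist0.png

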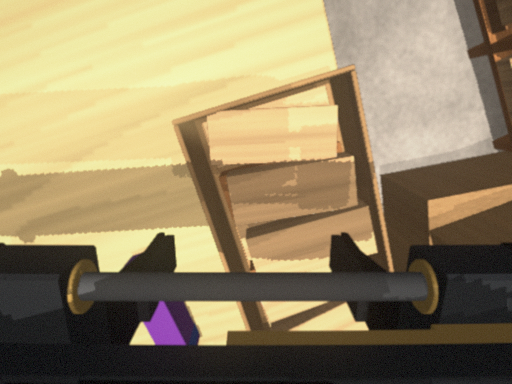

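Candidates for the rail: the pale block with a blue end at side (275,271) and scene (352,214). Look-alikes are the purple blocks at side (298,171), (332,262) and (327,317), the pale slats in the crate at side (360,365), and the walnut offcut at side (257,149). The pale blue-banded block fits the description. I'll check it in a crop and measure it.

```bash
cat > m.py <<'E'
from h import *
c=cam("side"); s=cam("scene")
def crop(c,x0,y0,x1,y1,k): return cv2.resize(c["img"][y0:y1,x0:x1,::-1],None,fx=k,fy=k,interpolation=cv2.INTER_CUBIC)
a=crop(c,200,180,320,300,5); cv2.imwrite("pics/cropside.png",a)
b=crop(s,220,150,400,270,4); cv2.imwrite("pics/cropscene.png",b)
def full(c):
    h,w=c["img"].shape[:2]; u,v=np.meshgrid(np.arange(w),np.arange(h)); uv=np.c_[u.ravel(),v.ravel()]
    return uv,cloud(c,uv).reshape(h,w,3)
for n,c in(("side",c),("scene",s)):
    uv,P=full(c)
    # rail top
    x0,y0,x1,y1=(245,240,305,300) if n=="side" else (325,190,380,240)
    m=np.zeros(P.shape[:2],bool); m[y0:y1,x0:x1]=1
    m&=(P[...,2]>.044)&(P[...,2]<.058)
    m=cv2.morphologyEx(m.astype(np.uint8),cv2.MORPH_OPEN,np.ones((3,3)))>0
    k,l,st,_=cv2.connectedComponentsWithStats(m.astype(np.uint8)); i=1+np.argmax(st[1:,4]); m=l==i
    q=P[m]; r=cv2.minAreaRect((q[:,:2]*1000).astype(np.float32)); print(n,"rail",m.sum(),r,q[:,2].mean(),cv2.boxPoints(r).tolist())
    hsv=cv2.cvtColor(c["img"],cv2.COLOR_RGB2HSV); bl=m&(hsv[...,0]>95)&(hsv[...,0]<125)&(hsv[...,1]>90)
    print(" blue",bl.sum(),P[bl].mean(0) if bl.any() else 0)
    x0,y0,x1,y1=(205,170,315,240) if n=="side" else (225,165,325,235)
    w=np.zeros(P.shape[:2],bool); w[y0:y1,x0:x1]=1
    for nm,lo,hi in(("strips",.027,.037),("bridge",.076,.088),("board",.013,.023)):
        m=w&(P[...,2]>lo)&(P[...,2]<hi)
        q=P[m]; r=cv2.minAreaRect((q[:,:2]*1000).astype(np.float32)); print(" ",nm,m.sum(),r,q.mean(0))
    g=w&(P[...,2]>.07)&(hsv[...,0]>45)&(hsv[...,0]<85)&(hsv[...,1]>100); print("  green",g.sum(),P[g].mean(0) if g.any() else 0)
E
python3 m.py
```

```text
side rail 549 ((467.1794128417969, 306.86767578125), (154.42884826660156, 40.18880081176758), 58.1022834777832) 0.05063638746509367 [[409.3189697265625, 251.93116760253906], [443.43896484375, 230.69520568847656], [525.0398559570312, 361.80419921875], [490.91986083984375, 383.0401611328125]]
 blue 61 [0.49928019 0.35810294 0.0505427 ]
  strips 442 ((469.2182922363281, 36.27973937988281), (384.0687561035156, 210.3378143310547), 38.55937194824219) [0.45565851 0.03989736 0.03133387]
  bridge 379 ((612.3284912109375, 48.15615463256836), (103.62923431396484, 109.50566864013672), 88.48989868164062) [0.6350886  0.05184449 0.08258711]
  board 1581 ((498.5848388671875, -26.431381225585938), (300.6670227050781, 321.27935791015625), 85.64764404296875) [0.48706745 0.05648963 0.01770213]
  green 60 [0.62965559 0.04559508 0.08371153]
scene rail 362 ((471.7970886230469, 307.953125), (151.08837890625, 40.40668487548828), 57.62347412109375) 0.050388912901431014 [[414.28192138671875, 254.9709930419922], [448.40728759765625, 233.33396911621094], [529.312255859375, 360.93524169921875], [495.1868896484375, 382.572265625]]
 blue 27 [0.50547956 0.35741518 0.0503379 ]
  strips 393 ((505.69189453125, -57.70164489746094), (332.5615234375, 305.05426025390625), 0.9947425127029419) [0.47259631 0.02286484 0.03181067]
  bridge 386 ((611.3410034179688, 48.54259490966797), (97.3396987915039, 116.06807708740234), 88.91017150878906) [0.63866353 0.05171044 0.08348212]
  board 1164 ((504.3883056640625, -51.393035888671875), (338.219482421875, 330.19598388671875), 88.48698425292969) [0.50860059 0.05153011 0.01870074]
  green 3 [0.63442086 0.06233666 0.08518899]
```

View pics/cropside.png

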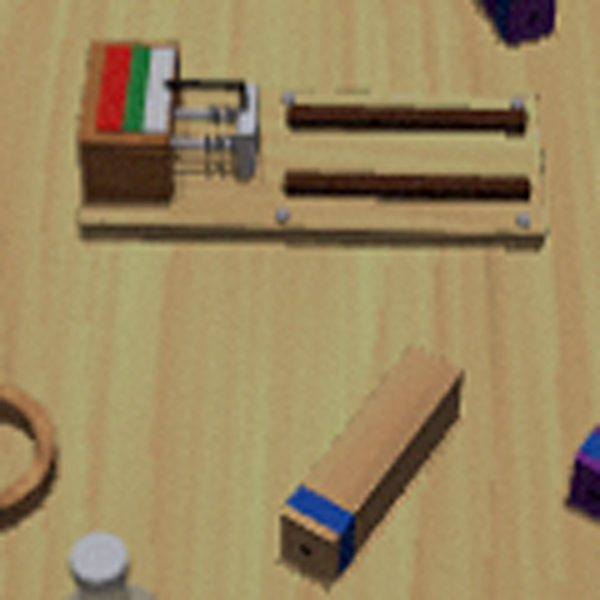

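View pics/cropscene.png

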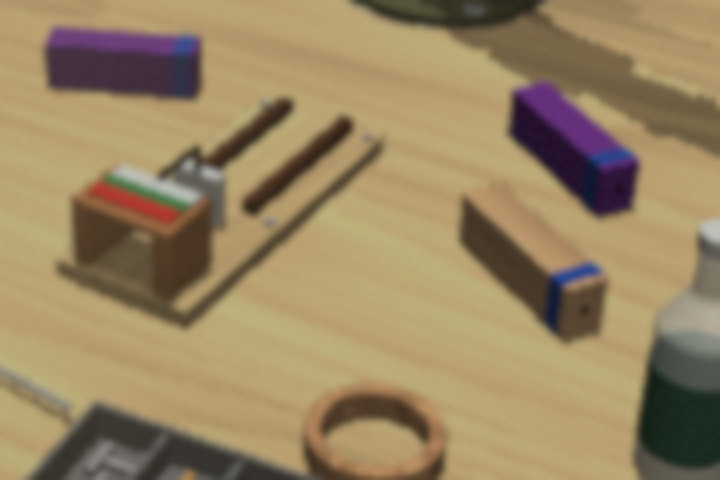

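The crops show the pale, blue-banded rail with its screw hole at side-crop (305,548), next to the purple ones, so the choice holds. Next, the jig pose from the dark strips, the board corners and the scale.

```bash
cat > j.py <<'E'
from h import *
c=cam("side"); s=cam("scene")
# hand picks from crops
def sd(l): return onplane
side=lambda p:np.array(p)/5+[200,180]-0.4
# strips in each view, by colour + depth, brightness
for n,c in(("side",c),("scene",s)):
    h,w=c["img"].shape[:2]; u,v=np.meshgrid(np.arange(w),np.arange(h)); uv=np.c_[u.ravel(),v.ravel()]
    P=cloud(c,uv).reshape(h,w,3); g=c["img"].max(2)
    x0,y0,x1,y1=(250,195,310,225) if n=="side" else (270,170,312,210)
    m=np.zeros((h,w),np.uint8); m[y0:y1,x0:x1]=(g<100)[y0:y1,x0:x1]
    k,l,st,ce=cv2.connectedComponentsWithStats(m)
    for i in range(1,k):
        if st[i,4]<30: continue
        q=onplane(c,np.argwhere(l==i)[:,::-1],.030)
        r=cv2.fitLine((q[:,:2]).astype(np.float32),cv2.DIST_L2,0,.01,.01).ravel()
        d=r[:2]*np.sign(r[0]); t=(q[:,:2]-r[2:])@d
        print(n,st[i],"yaw",np.degrees(np.arctan2(d[1],d[0])),"mean",q.mean(0),"ends",(r[2:]+d*t.min()),(r[2:]+d*t.max()))
    m=(P[...,2]>.076)&(P[...,2]<.09); b=np.zeros_like(m); 
    x0,y0,x1,y1=(210,180,240,225) if n=="side" else (232,185,280,225)
    b[y0:y1,x0:x1]=1
    H=cv2.cvtColor(c["img"],cv2.COLOR_RGB2HSV).astype(int)
    for nm,mm in(("green",(H[...,0]>45)&(H[...,0]<90)&(H[...,1]>90)),("red",((H[...,0]<6)|(H[...,0]>172))&(H[...,1]>150)),("bridge",m)):
        mm=mm&b; q=onplane(c,np.argwhere(mm)[:,::-1],.082)
        r=cv2.minAreaRect((q[:,:2]*1000).astype(np.float32)); print(n,nm,mm.sum(),q.mean(0),r)
c=cam("side")
print("corners side z=18",onplane(c,side([[543,232],[80,225],[535,95]]),.018))
print("stop top side z=67",onplane(c,side([[257,92],[240,92],[258,130]]),.067))
E
python3 j.py
```

```text
side [257 200  49   7 215] yaw -0.25483912 mean [0.44608978 0.01957821 0.03      ] ends [0.35792555 0.01997035] [0.5282725  0.01921268]
side [257 214  49   6 230] yaw -0.11542928 mean [0.44236647 0.08355598 0.03      ] ends [0.36120463 0.08371948] [0.52666416 0.08338615]
side green 60 [0.62987903 0.04395114 0.082     ] ((629.9736938476562, 41.875343322753906), (76.44788360595703, 12.1415376663208), 89.60152435302734)
side red 87 [0.64656424 0.04277619 0.082     ] ((646.38916015625, 42.19399642944336), (76.84632873535156, 17.247217178344727), 89.15616607666016)
side bridge 382 [0.63528185 0.05001537 0.082     ] ((628.1472778320312, 49.849098205566406), (100.25025939941406, 77.32295227050781), 88.50235748291016)
scene [270 175  23  17  95] yaw -0.575601 mean [0.43484019 0.02269645 0.03      ] ends [0.36603031 0.02338775] [0.49648662 0.02207712]
scene [281 180  27  24 129] yaw -0.63310707 mean [0.45796549 0.08676074 0.03      ] ends [0.36781848 0.08775688] [0.54107231 0.08584239]
scene [270 196   5  14  48] yaw 28.921041 mean [0.55807953 0.06034489 0.03      ] ends [0.523608   0.04129906] [0.59231012 0.07925759]
scene green 10 [0.62953831 0.05100117 0.082     ] ((629.6598510742188, 47.32135009765625), (65.28499603271484, 2.1483757495880127), 89.969482421875)
scene red 60 [0.6461532  0.04577987 0.082     ] ((646.4672241210938, 45.70293045043945), (76.84062957763672, 13.861153602600098), 88.7647476196289)
scene bridge 395 [0.63590141 0.05034598 0.082     ] ((610.6613159179688, 51.181922912597656), (101.36007690429688, 123.70545196533203), 88.12871551513672)
corners side z=18 [[ 0.35117522  0.11267175  0.018     ]
 [ 0.66751436  0.11284253  0.018     ]
 [ 0.34940756 -0.01695955  0.018     ]]
stop top side z=67 [[0.54838475 0.03116526 0.067     ]
 [0.56015894 0.03140334 0.067     ]
 [0.54641309 0.06704862 0.067     ]]
```

Jig is at roughly (0.509, 0.049), yaw about -0.4°. Rail is at (0.4695, 0.3075), heading 58° with the band at the +x end. I'll check the neighbours' clearance while working out the first moves.

```bash
cat > go.py <<'E'
from h import *
import sys
from scipy.spatial.transform import Rotation as Ro
def to(x,y,z,yaw):
    o=env.get_obs(); r=o["tool_rot"]; R=Ro.from_euler("xyz",r,degrees=True)
    T=Ro.from_euler("xyz",[180,0,yaw],degrees=True)
    print("t",o["time_s"],"pos",o["tool_pos"].round(4),"rot",r.round(2),"F",o["force"].round(2),"w",round(o["grip_width"],4),"q7",o["qpos"].round(0))
    print("rotvec tool",(R.inv()*T).as_rotvec(degrees=True).round(2))
    d=(np.array([x,y,z])-o["tool_pos"])*1000
    print("shift after turn",T.inv().apply(d).round(1)," shift before turn",R.inv().apply(d).round(1))
if __name__=="__main__": to(*map(float,sys.argv[1:5]))
E
python3 go.py 0.4695 0.3075 0.15 58
python3 - <<'E'
from h import *
c=cam("side")
H=cv2.cvtColor(c["img"],cv2.COLOR_RGB2HSV).astype(int)
m=((H[...,0]>128)&(H[...,0]<160)&(H[...,1]>80)).astype(np.uint8)
k,l,st,_=cv2.connectedComponentsWithStats(m)
for i in range(1,k):
    if st[i,4]>60:
        q=cloud(c,np.argwhere(l==i)[:,::-1]); q=q[q[:,2]>.045]; print(cv2.boxPoints(cv2.minAreaRect((q[:,:2]*1000).astype(np.float32))).round())
print("bottle cap",cloud(c,[[221,294],[221,300]]), cloud(c,[[380,350]]))
E
```

```text
t 0.4 pos [0.1845 0.6232 0.2364] rot [-179.99    0.    163.51] F [ 0.71 -0.63  0.17] w 0.0873 q7 [-73.  18.  -4.  83.   1.  79.  -3.]
rotvec tool [-1.0000e-02  2.0000e-02  1.0551e+02]
shift after turn [-116.7  409.    86.4]  shift before turn [-362.9 -221.8   86.5]
[[ 338. -226.]
 [ 420. -231.]
 [ 495. 1044.]
 [ 413. 1049.]]
[[ 333. -105.]
 [ 362. -109.]
 [ 523. 1040.]
 [ 495. 1044.]]
[[ 232.  209.]
 [ 296.  189.]
 [ 559. 1024.]
 [ 495. 1044.]]
[[312. 334.]
 [341. 314.]
 [346. 321.]
 [318. 342.]]
[[ 238.  440.]
 [ 363.  414.]
 [ 495. 1044.]
 [ 369. 1070.]]
bottle cap [[0.60473633 0.49278326 0.19904834]
 [0.60611607 0.49627747 0.17561251]] [[0.18702943 0.57392619 0.05517238]]
```

Nearest neighbours are the bottle at (0.605,0.48) and a purple block ending near (0.346,0.32), both clear. I'll turn first, then travel.

```bash
python3 -m pendant '[{"rz":7},{"rz":7},{"rz":7},{"rz":7},{"rz":7},{"rz":7},{"rz":7},{"rz":7},{"rz":7},{"rz":7},{"rz":7},{"rz":7},{"rz":7},{"rz":7},{"rz":7}]' 40; python3 go.py 0.4695 0.3075 0.15 58
```

```text
t 0.45 pos [0.1845 0.6232 0.2365] rot [-179.99    0.    163.51] F [ 0.38 -0.2   0.31] w 0.0872 q7 [-73.  18.  -4.  83.   1.  79.  -3.]
rotvec tool [-0.0000e+00  1.0000e-02  1.0551e+02]
shift after turn [-116.7  409.    86.5]  shift before turn [-362.9 -221.9   86.5]invalid input at $[0]: expected keys rx, ry, rz, tx, ty, tz, jaw
```

```bash
python3 -m pendant '[{"rx":0,"ry":0,"rz":7,"tx":0,"ty":0,"tz":0,"jaw":87},{"rx":0,"ry":0,"rz":7,"tx":0,"ty":0,"tz":0,"jaw":87},{"rx":0,"ry":0,"rz":7,"tx":0,"ty":0,"tz":0,"jaw":87},{"rx":0,"ry":0,"rz":7,"tx":0,"ty":0,"tz":0,"jaw":87},{"rx":0,"ry":0,"rz":7,"tx":0,"ty":0,"tz":0,"jaw":87},{"rx":0,"ry":0,"rz":7,"tx":0,"ty":0,"tz":0,"jaw":87},{"rx":0,"ry":0,"rz":7,"tx":0,"ty":0,"tz":0,"jaw":87},{"rx":0,"ry":0,"rz":7,"tx":0,"ty":0,"tz":0,"jaw":87},{"rx":0,"ry":0,"rz":7,"tx":0,"ty":0,"tz":0,"jaw":87},{"rx":0,"ry":0,"rz":7,"tx":0,"ty":0,"tz":0,"jaw":87},{"rx":0,"ry":0,"rz":7,"tx":0,"ty":0,"tz":0,"jaw":87},{"rx":0,"ry":0,"rz":7,"tx":0,"ty":0,"tz":0,"jaw":87},{"rx":0,"ry":0,"rz":7,"tx":0,"ty":0,"tz":0,"jaw":87},{"rx":0,"ry":0,"rz":7,"tx":0,"ty":0,"tz":0,"jaw":87},{"rx":0,"ry":0,"rz":7,"tx":0,"ty":0,"tz":0,"jaw":87}]' 40; python3 go.py 0.4695 0.3075 0.15 58
```

```text
time_s: 1.7
tool_pos: [0.1845, 0.6233, 0.2366]
tool_rot: [-180.0, -0.0, 58.2]
force: [0.4, 0.6, -0.2]
grip_width: 0.0869
t 1.7 pos [0.1845 0.6233 0.2366] rot [-1.800e+02 -1.000e-02  5.817e+01] F [ 0.41  0.64 -0.22] w 0.0869 q7 [ -83.   18.   10.   84.   -3.   78. -105.]
rotvec tool [-0.   -0.01  0.17]
shift after turn [-116.8  409.1   86.6]  shift before turn [-118.   408.7   86.6]
```

```bash
python3 -m pendant '[{"rx":0,"ry":0,"rz":0,"tx":-4,"ty":14,"tz":2,"jaw":87},{"rx":0,"ry":0,"rz":0,"tx":-8,"ty":28,"tz":5,"jaw":87},{"rx":0,"ry":0,"rz":0,"tx":-8,"ty":28,"tz":6,"jaw":87},{"rx":0,"ry":0,"rz":0,"tx":-8,"ty":28,"tz":6,"jaw":87},{"rx":0,"ry":0,"rz":0,"tx":-8,"ty":28,"tz":6,"jaw":87},{"rx":0,"ry":0,"rz":0,"tx":-8,"ty":28,"tz":6,"jaw":87},{"rx":0,"ry":0,"rz":0,"tx":-8,"ty":28,"tz":6,"jaw":87},{"rx":0,"ry":0,"rz":0,"tx":-8,"ty":28,"tz":6,"jaw":87},{"rx":0,"ry":0,"rz":0,"tx":-8,"ty":28,"tz":6,"jaw":87},{"rx":0,"ry":0,"rz":0,"tx":-8,"ty":28,"tz":6,"jaw":87},{"rx":0,"ry":0,"rz":0,"tx":-8,"ty":28,"tz":6,"jaw":87},{"rx":0,"ry":0,"rz":0,"tx":-8,"ty":28,"tz":6,"jaw":87},{"rx":0,"ry":0,"rz":0,"tx":-8,"ty":28,"tz":6,"jaw":87},{"rx":0,"ry":0,"rz":0,"tx":-8,"ty":28,"tz":6,"jaw":87},{"rx":0,"ry":0,"rz":0,"tx":-8,"ty":28,"tz":5,"jaw":87},{"rx":0,"ry":0,"rz":0,"tx":-2,"ty":3,"tz":3,"jaw":87},{"rx":0,"ry":0,"rz":0,"tx":0,"ty":0,"tz":0,"jaw":87}]' 40; python3 go.py 0.4695 0.3075 0.15 58
python3 - <<'E'
from h import *
c=cam("wrist"); save(c,"wrist1.png")
h,w=c["img"].shape[:2]; u,v=np.meshgrid(np.arange(w),np.arange(h)); uv=np.c_[u.ravel(),v.ravel()]
P=cloud(c,uv).reshape(h,w,3); m=((P[...,2]>.045)&(P[...,2]<.056)&(c["range_z"]>0)).astype(np.uint8)
m=cv2.morphologyEx(m,cv2.MORPH_OPEN,np.ones((5,5)))
k,l,st,_=cv2.connectedComponentsWithStats(m)
for i in range(1,k):
    if st[i,4]>300:
        q=onplane(c,np.argwhere(l==i)[:,::-1],.05); r=cv2.minAreaRect((q[:,:2]*1000).astype(np.float32)); print(st[i],r,cv2.boxPoints(r).round(1).tolist(),P[l==i][:,2].mean())
E
```

```text
time_s: 3.12
tool_pos: [0.473, 0.3051, 0.1489]
tool_rot: [180.0, 0.1, 58.3]
force: [0.2, 1.3, -0.3]
grip_width: 0.0873
t 3.1167 pos [0.473  0.3051 0.1489] rot [1.7997e+02 1.0000e-01 5.8350e+01] F [ 0.17  1.35 -0.25] w 0.0873 q7 [-57.  12.  24. 103.  -5.  67. -63.]
rotvec tool [0.03 0.1  0.35]
shift after turn [ 0.2 -4.3 -1.1]  shift before turn [ 0.2 -4.3 -1.1]
[   0   66   72  103 4218] ((356.645751953125, 458.288330078125), (82.47235107421875, 40.271724700927734), 3.449734926223755) [[314.29998779296875, 475.8999938964844], [316.70001220703125, 435.70001220703125], [399.0, 440.70001220703125], [396.6000061035156, 480.8999938964844]] 0.04974587009258978
[ 223  110   51  162 7505] ((473.1101379394531, 312.69439697265625), (135.80735778808594, 38.47669219970703), 57.39878845214844) [[420.29998779296875, 265.8999938964844], [452.70001220703125, 245.10000610351562], [525.9000244140625, 359.5], [493.5, 380.29998779296875]] 0.049831440946961264
```

View pics/wrist1.png

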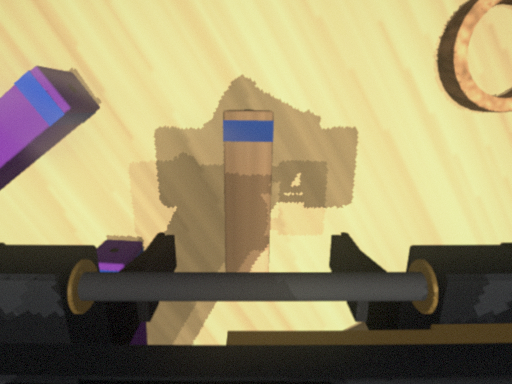

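The wrist view shows the rail between the open fingers, band at (248,131) towards the camera, slightly left of centre. No other thing is under the fingers; the purple block at (120,255) is outside and behind.

```bash
python3 go.py 0.4693 0.3067 0.037 57.4
```

```text
t 3.1667 pos [0.4718 0.3074 0.1493] rot [-1.7997e+02  4.0000e-02  5.8490e+01] F [-0.46  1.52  0.29] w 0.087 q7 [-57.  12.  24. 103.  -5.  67. -63.]
rotvec tool [-0.03  0.04  1.09]
shift after turn [ -2.   -1.7 112.3]  shift before turn [ -1.9  -1.7 112.3]
```

```bash
python3 -m pendant '[{"rx":0,"ry":0,"rz":1,"tx":-2,"ty":-1.5,"tz":8,"jaw":87},{"rx":0,"ry":0,"rz":0,"tx":0,"ty":0,"tz":18,"jaw":87},{"rx":0,"ry":0,"rz":0,"tx":0,"ty":0,"tz":20,"jaw":87},{"rx":0,"ry":0,"rz":0,"tx":0,"ty":0,"tz":20,"jaw":87},{"rx":0,"ry":0,"rz":0,"tx":0,"ty":0,"tz":20,"jaw":87},{"rx":0,"ry":0,"rz":0,"tx":0,"ty":0,"tz":16,"jaw":87},{"rx":0,"ry":0,"rz":0,"tx":0,"ty":0,"tz":8,"jaw":87},{"rx":0,"ry":0,"rz":0,"tx":0,"ty":0,"tz":2,"jaw":87},{"rx":0,"ry":0,"rz":0,"tx":0,"ty":0,"tz":0,"jaw":87},{"rx":0,"ry":0,"rz":0,"tx":0,"ty":0,"tz":0,"jaw":87}]' 40; python3 go.py 0.4693 0.3067 0.037 57.4
```

```text
time_s: 4.0
tool_pos: [0.4696, 0.309, 0.0385]
tool_rot: [180.0, -0.1, 57.6]
force: [0.5, -0.2, 0.2]
grip_width: 0.0873
t 4.0 pos [0.4696 0.309  0.0385] rot [ 1.7998e+02 -9.0000e-02  5.7570e+01] F [ 0.52 -0.16  0.24] w 0.0873 q7 [-56.  19.  23. 109.  -9.  54. -61.]
rotvec tool [ 0.02 -0.09  0.17]
shift after turn [-2.1  1.   1.5]  shift before turn [-2.1  1.   1.5]
```

Aligned to within 1 mm across the rail. Closing.

```bash
python3 -m pendant '[{"rx":0,"ry":0,"rz":0,"tx":-2,"ty":1,"tz":1,"jaw":60},{"rx":0,"ry":0,"rz":0,"tx":0,"ty":0,"tz":0,"jaw":45},{"rx":0,"ry":0,"rz":0,"tx":0,"ty":0,"tz":0,"jaw":38},{"rx":0,"ry":0,"rz":0,"tx":0,"ty":0,"tz":0,"jaw":30},{"rx":0,"ry":0,"rz":0,"tx":0,"ty":0,"tz":0,"jaw":25},{"rx":0,"ry":0,"rz":0,"tx":0,"ty":0,"tz":0,"jaw":25},{"rx":0,"ry":0,"rz":0,"tx":0,"ty":0,"tz":0,"jaw":25},{"rx":0,"ry":0,"rz":0,"tx":0,"ty":0,"tz":0,"jaw":25}]' 40; python3 go.py 0.4693 0.3067 0.037 57.4
```

```text
time_s: 4.67
tool_pos: [0.4691, 0.3059, 0.0366]
tool_rot: [180.0, -0.0, 57.5]
force: [0.7, -0.4, 0.7]
grip_width: 0.0413
t 4.6667 pos [0.4691 0.3059 0.0366] rot [180.    -0.    57.51] F [ 0.7  -0.41  0.7 ] w 0.0413 q7 [-56.  19.  23. 109.  -9.  54. -61.]
rotvec tool [ 0.   -0.    0.11]
shift after turn [ 0.8 -0.3 -0.4]  shift before turn [ 0.8 -0.3 -0.4]
```

```bash
python3 -m pendant '[{"rx":0,"ry":0,"rz":0,"tx":0,"ty":0,"tz":0,"jaw":25},{"rx":0,"ry":0,"rz":0,"tx":0,"ty":0,"tz":0,"jaw":25},{"rx":0,"ry":0,"rz":0,"tx":0,"ty":0,"tz":0,"jaw":25},{"rx":0,"ry":0,"rz":0,"tx":0,"ty":0,"tz":0,"jaw":25}]' 40; python3 -m pendant '[{"rx":0,"ry":0,"rz":0,"tx":0,"ty":0,"tz":-5,"jaw":25},{"rx":0,"ry":0,"rz":0,"tx":0,"ty":0,"tz":-10,"jaw":25},{"rx":0,"ry":0,"rz":0,"tx":0,"ty":0,"tz":-20,"jaw":25},{"rx":0,"ry":0,"rz":0,"tx":0,"ty":0,"tz":-20,"jaw":25},{"rx":0,"ry":0,"rz":0,"tx":0,"ty":0,"tz":-20,"jaw":25},{"rx":0,"ry":0,"rz":0,"tx":0,"ty":0,"tz":-15,"jaw":25},{"rx":0,"ry":0,"rz":0,"tx":0,"ty":0,"tz":-5,"jaw":25},{"rx":0,"ry":0,"rz":0,"tx":0,"ty":0,"tz":0,"jaw":25},{"rx":0,"ry":0,"rz":0,"tx":0,"ty":0,"tz":0,"jaw":25}]' 40; python3 go.py 0.43 0.049 0.13 -0.4
python3 - <<'E'
from h import *
c=cam("wrist"); save(c,"wrist2.png")
E
```

```text
time_s: 5.0
tool_pos: [0.4691, 0.3059, 0.0366]
tool_rot: [-180.0, -0.0, 57.5]
force: [0.0, 0.4, 0.9]
grip_width: 0.0377
time_s: 5.75
tool_pos: [0.4688, 0.3057, 0.1314]
tool_rot: [-180.0, 0.0, 57.5]
force: [0.1, -0.4, -3.0]
grip_width: 0.0377
t 5.75 pos [0.4688 0.3057 0.1314] rot [-1.7999e+02  1.0000e-02  5.7510e+01] F [ 0.1  -0.41 -2.98] w 0.0377 q7 [-57.  12.  24. 104.  -6.  64. -64.]
rotvec tool [-1.000e-02  1.000e-02  5.791e+01]
shift after turn [-37.  257.    1.4]  shift before turn [-237.4  105.1    1.4]
```

View pics/wrist2.png

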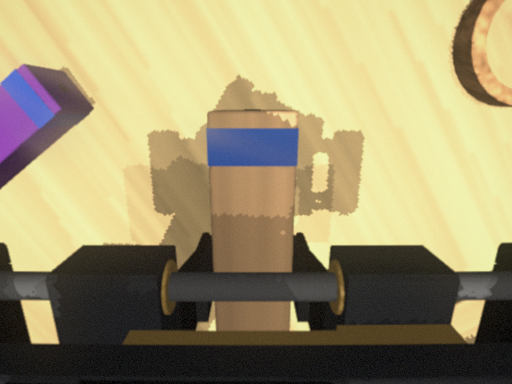

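Rail is held squarely (band at (253,147)), about 3 N of weight felt. Turn it to the jig's heading, then carry it over the channel.

```bash
python3 -m pendant '[{"rx":0,"ry":0,"rz":4,"tx":0,"ty":0,"tz":-3,"jaw":25},{"rx":0,"ry":0,"rz":7,"tx":0,"ty":0,"tz":-3,"jaw":25},{"rx":0,"ry":0,"rz":7,"tx":0,"ty":0,"tz":-2,"jaw":25},{"rx":0,"ry":0,"rz":7,"tx":0,"ty":0,"tz":0,"jaw":25},{"rx":0,"ry":0,"rz":7,"tx":0,"ty":0,"tz":0,"jaw":25},{"rx":0,"ry":0,"rz":7,"tx":0,"ty":0,"tz":0,"jaw":25},{"rx":0,"ry":0,"rz":7,"tx":0,"ty":0,"tz":0,"jaw":25},{"rx":0,"ry":0,"rz":7,"tx":0,"ty":0,"tz":0,"jaw":25},{"rx":0,"ry":0,"rz":5,"tx":0,"ty":0,"tz":0,"jaw":25},{"rx":0,"ry":0,"rz":0,"tx":0,"ty":0,"tz":0,"jaw":25}]' 40; python3 go.py 0.454 0.0495 0.14 -0.4
```

```text
time_s: 6.63
tool_pos: [0.4683, 0.3053, 0.1381]
tool_rot: [179.9, 0.1, -0.6]
force: [-1.5, -0.0, -1.9]
grip_width: 0.0376
t 6.6333 pos [0.4683 0.3053 0.1381] rot [ 1.7988e+02  1.0000e-01 -6.1000e-01] F [-1.48 -0.01 -1.89] w 0.0376 q7 [ -63.   12.   31.  104.   -7.   65. -121.]
rotvec tool [ 0.12  0.1  -0.21]
shift after turn [-12.6 255.9  -1.9]  shift before turn [-11.6 255.9  -1.4]
```

```bash
python3 -m pendant '[{"rx":0,"ry":0,"rz":0,"tx":-1,"ty":8,"tz":0,"jaw":25},{"rx":0,"ry":0,"rz":0,"tx":-1,"ty":18,"tz":0,"jaw":25},{"rx":0,"ry":0,"rz":0,"tx":-1,"ty":25,"tz":0,"jaw":25},{"rx":0,"ry":0,"rz":0,"tx":-1,"ty":25,"tz":0,"jaw":25},{"rx":0,"ry":0,"rz":0,"tx":-1,"ty":25,"tz":0,"jaw":25},{"rx":0,"ry":0,"rz":0,"tx":-1,"ty":25,"tz":0,"jaw":25},{"rx":0,"ry":0,"rz":0,"tx":-1,"ty":25,"tz":0,"jaw":25},{"rx":0,"ry":0,"rz":0,"tx":-1,"ty":25,"tz":0,"jaw":25},{"rx":0,"ry":0,"rz":0,"tx":-1,"ty":25,"tz":0,"jaw":25},{"rx":0,"ry":0,"rz":0,"tx":-1,"ty":25,"tz":0,"jaw":25},{"rx":0,"ry":0,"rz":0,"tx":-1,"ty":18,"tz":0,"jaw":25},{"rx":0,"ry":0,"rz":0,"tx":-1,"ty":9,"tz":0,"jaw":25},{"rx":0,"ry":0,"rz":0,"tx":0,"ty":3,"tz":0,"jaw":25},{"rx":0,"ry":0,"rz":0,"tx":0,"ty":0,"tz":0,"jaw":25},{"rx":0,"ry":0,"rz":0,"tx":0,"ty":0,"tz":0,"jaw":25},{"rx":0,"ry":0,"rz":0,"tx":0,"ty":0,"tz":0,"jaw":25}]' 40; python3 go.py 0.454 0.0495 0.14 -0.4
python3 - <<'E'
from h import *
for n in("wrist","side","scene"):
    c=cam(n); save(c,n+"3.png")
    if n=="side": cv2.imwrite("pics/side3c.png",cv2.resize(c["img"][150:270,190:340,::-1],None,fx=5,fy=5,interpolation=cv2.INTER_CUBIC))
E
```

```text
time_s: 7.97
tool_pos: [0.4549, 0.0512, 0.1395]
tool_rot: [-180.0, -0.0, -0.4]
force: [-0.8, -0.9, -1.6]
grip_width: 0.0376
t 7.9667 pos [0.4549 0.0512 0.1395] rot [-179.99   -0.     -0.36] F [-0.81 -0.92 -1.6 ] w 0.0376 q7 [ -51.   -3.   41.  118.    2.   64. -101.]
rotvec tool [-0.01 -0.    0.04]
shift after turn [-0.9  1.7 -0.5]  shift before turn [-0.9  1.7 -0.5]
```

View pics/wrist3.png

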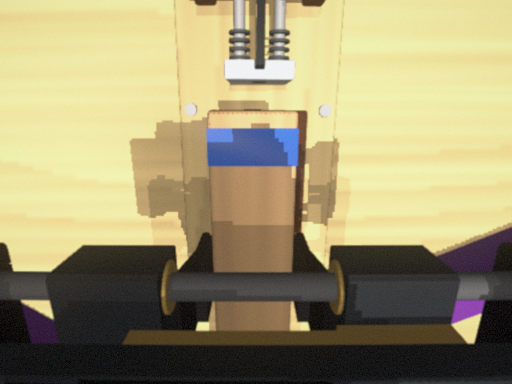

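View pics/side3c.png

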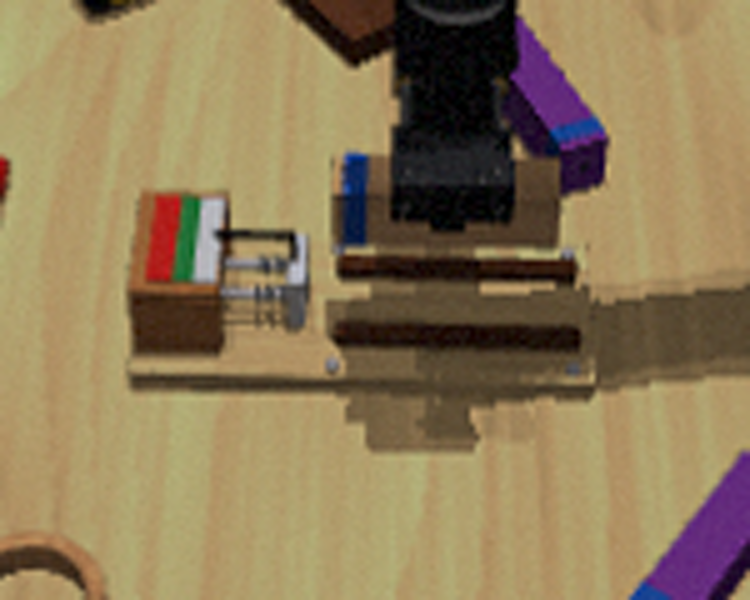

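The wrist view shows the stop plate top at cols 225–295, row 70, and the board edges near cols 178 and 341. The rail's end spans cols 208–298 at row 112. Converting to positions.

Run:
```python
from h import *
o=env.get_obs(); print(o["tool_pos"].round(4),o["tool_rot"].round(2))
c=cam("wrist"); h,w=c["img"].shape[:2]
u,v=np.meshgrid(np.arange(w),np.arange(h)); P=cloud(c,np.c_[u.ravel(),v.ravel()]).reshape(h,w,3)
def rect(lo,hi,z,box,nm,k=3):
    x0,y0,x1,y1=box; m=np.zeros((h,w),bool); m[y0:y1,x0:x1]=1
    m&=(P[...,2]>lo)&(P[...,2]<hi); m=cv2.morphologyEx(m.astype(np.uint8),cv2.MORPH_OPEN,np.ones((k,k)))
    n,l,st,_=cv2.connectedComponentsWithStats(m); i=1+np.argmax(st[1:,4]); q=onplane(c,np.argwhere(l==i)[:,::-1],z)
    r=cv2.minAreaRect((q[:,:2]*1000).astype(np.float32)); print(nm,st[i],[np.round(t,1) for t in r],"depth z",P[l==i][:,2].mean().round(4))
rect(.06,.074,.067,(205,40,315,100),"stoptop",5)
zt=o["tool_pos"][2]+.0134
rect(zt-.01,zt+.01,zt,(180,90,320,240),"railtop")
# board edges: per row z step 
L=[];Rr=[]
for r in range(5,200,3):
    z=P[r,:,2]
    l=[x for x in range(150,215) if z[x-2]<.008 and z[x+2]>.012]
    g=[x for x in range(320,380) if z[x-2]>.012 and z[x+2]<.008]
    if l: L.append([np.mean(l),r])
    if g: Rr.append([np.mean(g),r])
for e in(L,Rr):
    if len(e)>5:
        q=onplane(c,e,.018); print("edge",len(e),np.polyfit(q[:,0],q[:,1],1), "med y",np.median(q[:,1]),q[:,0].min(),q[:,0].max())
```

```text
[0.4549 0.0509 0.1395] [179.98   0.    -0.38]
stoptop [ 224   60   71   20 1288] [array([555.8,  45.4]), array([45.7, 11.6]), np.float64(89.6)] depth z 0.0666
railtop [  206   110    93   130 11182] [array([502.6,  50. ]), array([38.6, 57.4]), np.float64(89.7)] depth z 0.1528
edge 65 [-0.01796184  0.12032499] med y 0.11047913053383979 0.4558347188951057 0.6075614822482502
edge 65 [-0.00996227 -0.01357098] med y -0.018714362667097965 0.4549535403572302 0.6067778921834592
```

In the same (wrist) view, the stop and board centreline is at y≈0.046 with yaw about -0.7°, and the rail is at y 0.050. I need to shift it 3.8 mm. Gap to the stop is about 19 mm. Lower to just above the strips and check.

```bash
python3 -m pendant '[{"rx":0,"ry":0,"rz":0.4,"tx":0,"ty":2,"tz":5,"jaw":25},{"rx":0,"ry":0,"rz":0,"tx":0,"ty":2,"tz":10,"jaw":25},{"rx":0,"ry":0,"rz":0,"tx":0,"ty":0,"tz":15,"jaw":25},{"rx":0,"ry":0,"rz":0,"tx":0,"ty":0,"tz":15,"jaw":25},{"rx":0,"ry":0,"rz":0,"tx":0,"ty":0,"tz":10,"jaw":25},{"rx":0,"ry":0,"rz":0,"tx":0,"ty":0,"tz":7,"jaw":25},{"rx":0,"ry":0,"rz":0,"tx":0,"ty":0,"tz":2,"jaw":25},{"rx":0,"ry":0,"rz":0,"tx":0,"ty":0,"tz":0,"jaw":25},{"rx":0,"ry":0,"rz":0,"tx":0,"ty":0,"tz":0,"jaw":25},{"rx":0,"ry":0,"rz":0,"tx":0,"ty":0,"tz":0,"jaw":25}]' 40; python3 go.py 0.4549 0.047 0.0555 -0.7
python3 - <<'E'
from h import *
o=env.get_obs()
c=cam("wrist"); save(c,"wrist4.png"); h,w=c["img"].shape[:2]
u,v=np.meshgrid(np.arange(w),np.arange(h)); P=cloud(c,np.c_[u.ravel(),v.ravel()]).reshape(h,w,3)
def rect(lo,hi,z,box,nm,k=3):
    x0,y0,x1,y1=box; m=np.zeros((h,w),bool); m[y0:y1,x0:x1]=1
    m&=(P[...,2]>lo)&(P[...,2]<hi); m=cv2.morphologyEx(m.astype(np.uint8),cv2.MORPH_OPEN,np.ones((k,k)))
    n,l,st,_=cv2.connectedComponentsWithStats(m); i=1+np.argmax(st[1:,4]); q=onplane(c,np.argwhere(l==i)[:,::-1],z)
    r=cv2.minAreaRect((q[:,:2]*1000).astype(np.float32)); print(nm,st[i],[np.round(t,1) for t in r],"depth z",P[l==i][:,2].mean().round(4))
zt=o["tool_pos"][2]+.0134
rect(.06,.074,.067,(190,10,330,100),"stoptop",5)
rect(zt-.006,zt+.006,zt,(180,100,320,240),"railtop")
rect(.028,.036,.032,(130,90,225,240),"stripL"); rect(.028,.036,.032,(285,90,400,240),"stripR")
c=cam("side"); cv2.imwrite("pics/side4c.png",cv2.resize(c["img"][150:270,190:340,::-1],None,fx=5,fy=5,interpolation=cv2.INTER_CUBIC))
E
```

```text
time_s: 9.0
tool_pos: [0.4556, 0.0461, 0.0762]
tool_rot: [-180.0, -0.1, -0.9]
force: [-0.0, -1.0, -3.1]
grip_width: 0.0376
t 9.0 pos [0.4556 0.0461 0.0762] rot [-1.7997e+02 -8.0000e-02 -8.9000e-01] F [-0.05 -1.   -3.11] w 0.0376 q7 [-50.   3.  43. 121.  -3.  56. -97.]
rotvec tool [-0.03 -0.08 -0.19]
shift after turn [-0.7 -0.9 20.7]  shift before turn [-0.7 -0.8 20.7]
stoptop [ 199   42  101   30 2708] [array([555.5,  45.5]), array([45.9, 12.4]), np.float64(89.1)] depth z 0.0667
railtop [  206   111    93   129 11169] [array([503. ,  44.9]), array([38.7, 57. ]), np.float64(89.1)] depth z 0.0896
stripL [ 185  112   27  128 2536] [array([490.4,  78.5]), array([13. , 80.8]), np.float64(89.3)] depth z 0.0317
stripR [ 294  112   22  128 2022] [array([489.3,  13. ]), array([10.5, 80.8]), np.float64(89.2)] depth z 0.0317
```

View pics/wrist4.png

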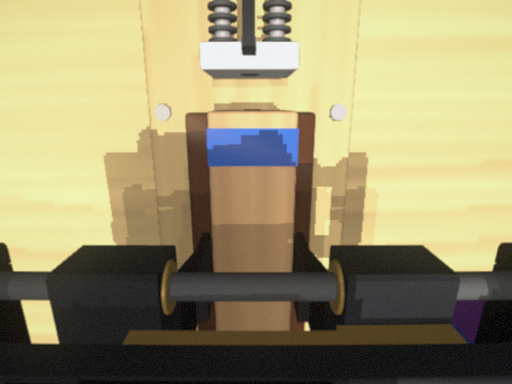

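View pics/side4c.png

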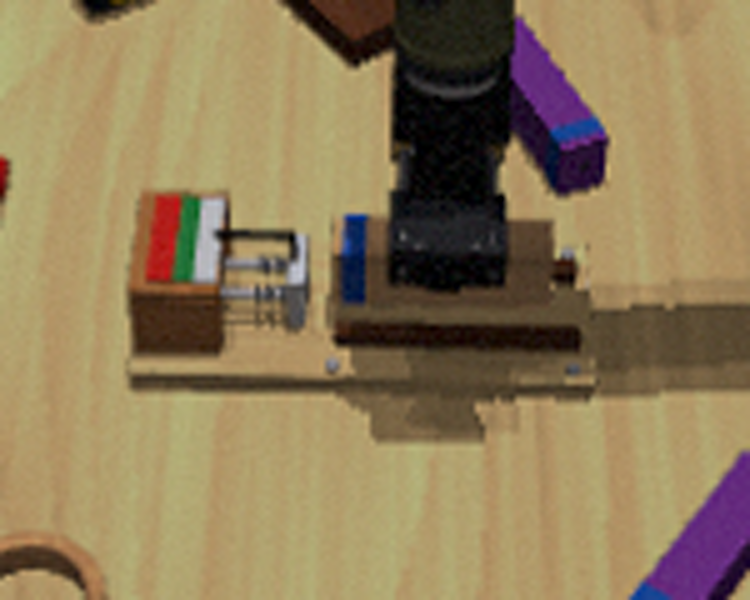

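The rail is over the channel: strips centred at y≈0.0462, rail at 0.0449, yaw matching (-0.9° both). Nudge 1 mm and lower in.

```bash
python3 -m pendant '[{"rx":0,"ry":0,"rz":0,"tx":0,"ty":-1,"tz":2,"jaw":25},{"rx":0,"ry":0,"rz":0,"tx":0,"ty":0,"tz":3,"jaw":25},{"rx":0,"ry":0,"rz":0,"tx":0,"ty":0,"tz":4,"jaw":25},{"rx":0,"ry":0,"rz":0,"tx":0,"ty":0,"tz":4,"jaw":25},{"rx":0,"ry":0,"rz":0,"tx":0,"ty":0,"tz":3,"jaw":25},{"rx":0,"ry":0,"rz":0,"tx":0,"ty":0,"tz":2,"jaw":25},{"rx":0,"ry":0,"rz":0,"tx":0,"ty":0,"tz":1,"jaw":25},{"rx":0,"ry":0,"rz":0,"tx":0,"ty":0,"tz":0,"jaw":25},{"rx":0,"ry":0,"rz":0,"tx":0,"ty":0,"tz":0,"jaw":25},{"rx":0,"ry":0,"rz":0,"tx":0,"ty":0,"tz":0,"jaw":25}]' 40; python3 go.py 0.4549 0.047 0.0552 -0.7
```

```text
time_s: 9.93
tool_pos: [0.4551, 0.047, 0.0567]
tool_rot: [-180.0, -0.0, -0.9]
force: [-0.6, 0.3, -2.2]
grip_width: 0.038
t 9.9333 pos [0.4551 0.047  0.0567] rot [-1.7999e+02 -2.0000e-02 -8.9000e-01] F [-0.56  0.25 -2.25] w 0.038 q7 [-50.   6.  43. 122.  -5.  54. -95.]
rotvec tool [-0.01 -0.02 -0.19]
shift after turn [-0.2  0.   1.5]  shift before turn [-0.2  0.   1.5]
```

Rail bottom is about 2 mm above the floor, no contact yet. Lower 1.5 mm more.

```bash
python3 -m pendant '[{"rx":0,"ry":0,"rz":0,"tx":0,"ty":0,"tz":1,"jaw":25},{"rx":0,"ry":0,"rz":0,"tx":0,"ty":0,"tz":0.5,"jaw":25},{"rx":0,"ry":0,"rz":0,"tx":0,"ty":0,"tz":0,"jaw":25},{"rx":0,"ry":0,"rz":0,"tx":0,"ty":0,"tz":0,"jaw":25},{"rx":0,"ry":0,"rz":0,"tx":0,"ty":0,"tz":0,"jaw":25}]' 40; python3 go.py 0.4549 0.047 0.0552 -0.7
python3 - <<'E'
from h import *
c=cam("wrist"); save(c,"wrist5.png")
E
```

```text
time_s: 10.35
tool_pos: [0.4549, 0.047, 0.0551]
tool_rot: [-180.0, -0.0, -0.9]
force: [0.5, 0.0, -2.2]
grip_width: 0.0377
t 10.35 pos [0.4549 0.047  0.0551] rot [-1.7999e+02 -1.0000e-02 -8.9000e-01] F [ 0.52  0.03 -2.25] w 0.0377 q7 [-50.   6.  43. 122.  -5.  53. -95.]
rotvec tool [-0.01 -0.01 -0.19]
shift after turn [-0.   0.  -0.1]  shift before turn [-0.   0.  -0.1]
```

View pics/wrist5.png

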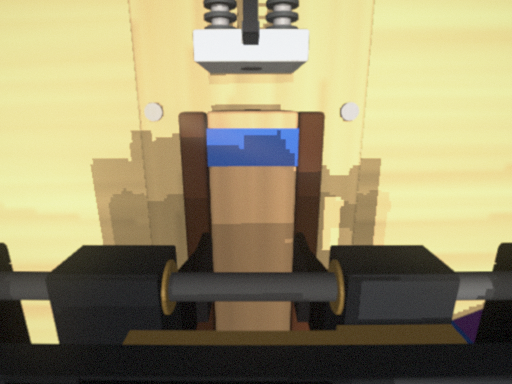

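The rail lies between the strips with even margins (strips at cols 180–207 and 298–323), and its end faces the stop plate. Advance in small steps, watching the force.

```bash
python3 -m pendant '[{"rx":0,"ry":0,"rz":0,"tx":2,"ty":0,"tz":0,"jaw":25},{"rx":0,"ry":0,"rz":0,"tx":4,"ty":0,"tz":0,"jaw":25},{"rx":0,"ry":0,"rz":0,"tx":4,"ty":0,"tz":0,"jaw":25},{"rx":0,"ry":0,"rz":0,"tx":4,"ty":0,"tz":0,"jaw":25},{"rx":0,"ry":0,"rz":0,"tx":4,"ty":0,"tz":0,"jaw":25},{"rx":0,"ry":0,"rz":0,"tx":4,"ty":0,"tz":0,"jaw":25},{"rx":0,"ry":0,"rz":0,"tx":3,"ty":0,"tz":0,"jaw":25},{"rx":0,"ry":0,"rz":0,"tx":0,"ty":0,"tz":0,"jaw":25},{"rx":0,"ry":0,"rz":0,"tx":0,"ty":0,"tz":0,"jaw":25},{"rx":0,"ry":0,"rz":0,"tx":0,"ty":0,"tz":0,"jaw":25}]' 40; python3 go.py 0.49 0.047 0.0552 -0.7
cat > look.py <<'E'
from h import *
import sys
k=sys.argv[1]
o=env.get_obs(); print(o["time_s"],o["tool_pos"].round(4),o["force"].round(2))
c=cam("wrist"); save(c,"wrist%s.png"%k); h,w=c["img"].shape[:2]
u,v=np.meshgrid(np.arange(w),np.arange(h)); P=cloud(c,np.c_[u.ravel(),v.ravel()]).reshape(h,w,3)
m=np.zeros((h,w),bool); m[0:115,170:335]=1
m&=(P[...,2]>.064)&(P[...,2]<.071)&(c["img"].min(2)>120); H=cv2.cvtColor(c["img"],cv2.COLOR_RGB2HSV); m&=H[...,1]<60
m=cv2.morphologyEx(m.astype(np.uint8),cv2.MORPH_OPEN,np.ones((3,3))); n,l,st,_=cv2.connectedComponentsWithStats(m)
if n>1:
    i=1+np.argmax(st[1:,4]); q=onplane(c,np.argwhere(l==i)[:,::-1],.067); r=cv2.minAreaRect((q[:,:2]*1000).astype(np.float32)); print("stop top",st[i],[np.round(t,1) for t in r],"x",q[:,0].min(),q[:,0].max())
c=cam("side"); cv2.imwrite("pics/side%s.png"%k,cv2.resize(c["img"][170:240,200:320,::-1],None,fx=6,fy=6,interpolation=cv2.INTER_CUBIC))
E
python3 look.py 6
```

```text
time_s: 11.23
tool_pos: [0.4792, 0.0466, 0.0548]
tool_rot: [180.0, 0.1, -0.9]
force: [-3.9, 0.2, -0.8]
grip_width: 0.0378
t 11.2333 pos [0.4792 0.0466 0.0548] rot [ 1.7999e+02  7.0000e-02 -8.9000e-01] F [-3.89  0.18 -0.82] w 0.0378 q7 [-48.  10.  42. 119.  -8.  54. -92.]
rotvec tool [ 0.01  0.07 -0.19]
shift after turn [10.8 -0.6 -0.4]  shift before turn [10.8 -0.6 -0.4]
11.2333 [0.4792 0.0466 0.0548] [-3.89  0.18 -0.82]
stop top [ 195   80  112   32 3166] [array([561.3,  45.5]), array([45.7, 12.1]), np.float64(89.1)] x 0.5552916960998794 0.5675975902624797
```

View pics/side6.png

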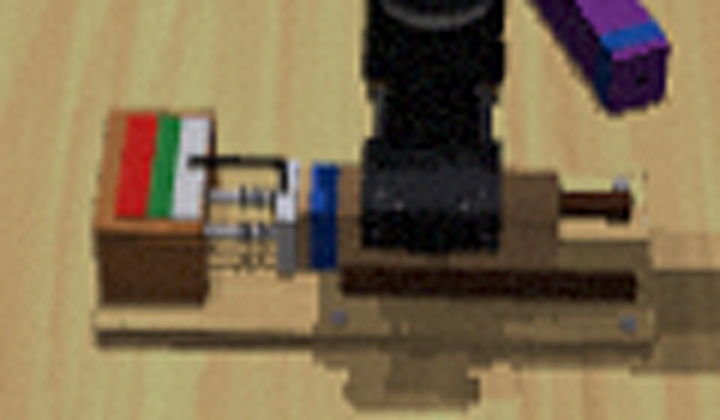

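View pics/wrist6.png

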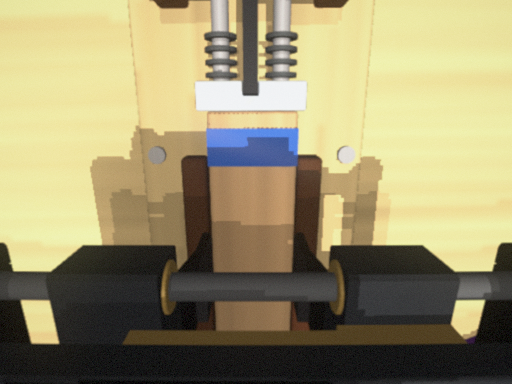

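The rail meets the stop squarely (flush at row 110). Stop travel is about 5.7 mm, 3.9 N, and the pointer is in the white at side (192,160). Advance 13.5 mm more.

```bash
python3 -m pendant '[{"rx":0,"ry":0,"rz":0,"tx":2,"ty":0,"tz":0,"jaw":25},{"rx":0,"ry":0,"rz":0,"tx":2,"ty":0,"tz":0,"jaw":25},{"rx":0,"ry":0,"rz":0,"tx":2,"ty":0,"tz":0,"jaw":25},{"rx":0,"ry":0,"rz":0,"tx":2,"ty":0,"tz":0,"jaw":25},{"rx":0,"ry":0,"rz":0,"tx":2,"ty":0,"tz":0,"jaw":25},{"rx":0,"ry":0,"rz":0,"tx":2,"ty":0,"tz":0,"jaw":25},{"rx":0,"ry":0,"rz":0,"tx":1,"ty":0,"tz":0,"jaw":25},{"rx":0,"ry":0,"rz":0,"tx":0.5,"ty":0,"tz":0,"jaw":25},{"rx":0,"ry":0,"rz":0,"tx":0,"ty":0,"tz":0,"jaw":25},{"rx":0,"ry":0,"rz":0,"tx":0,"ty":0,"tz":0,"jaw":25},{"rx":0,"ry":0,"rz":0,"tx":0,"ty":0,"tz":0,"jaw":25}]' 40; python3 look.py 7
```

```text
time_s: 12.25
tool_pos: [0.4922, 0.0464, 0.0547]
tool_rot: [180.0, 0.2, -0.9]
force: [-7.4, -0.7, 1.7]
grip_width: 0.0379
12.25 [0.4922 0.0464 0.0547] [-7.4  -0.73  1.68]
stop top [ 195   80  112   32 3146] [array([574.2,  45.3]), array([45.7, 12.1]), np.float64(89.1)] x 0.5682380314844492 0.5805045339727453
```

View pics/side7.png

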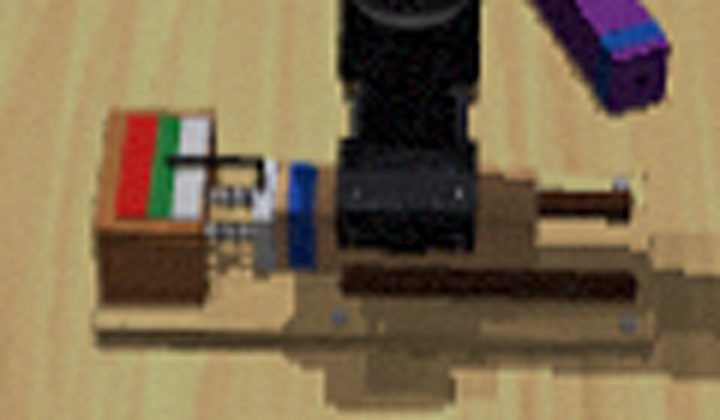

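View pics/wrist7.png

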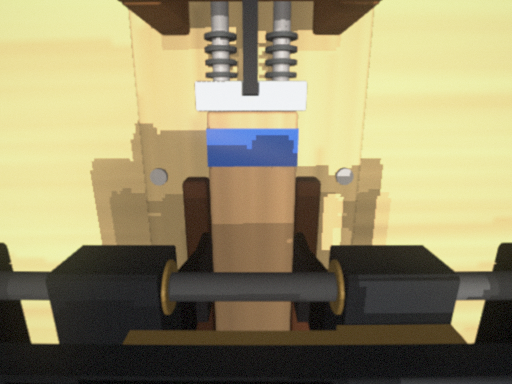

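Travel is about 18.6 mm and the force 7.4 N (the spring law gives 7.6). The pointer tip stands mid-green at side (168,160) and the rail is flush with the plate. Now hold for over 3 s.

```bash
Z='x'; python3 -m pendant '[{"rx":0,"ry":0,"rz":0,"tx":0,"ty":0,"tz":0,"jaw":25},{"rx":0,"ry":0,"rz":0,"tx":0,"ty":0,"tz":0,"jaw":25},{"rx":0,"ry":0,"rz":0,"tx":0,"ty":0,"tz":0,"jaw":25},{"rx":0,"ry":0,"rz":0,"tx":0,"ty":0,"tz":0,"jaw":25},{"rx":0,"ry":0,"rz":0,"tx":0,"ty":0,"tz":0,"jaw":25},{"rx":0,"ry":0,"rz":0,"tx":0,"ty":0,"tz":0,"jaw":25},{"rx":0,"ry":0,"rz":0,"tx":0,"ty":0,"tz":0,"jaw":25},{"rx":0,"ry":0,"rz":0,"tx":0,"ty":0,"tz":0,"jaw":25},{"rx":0,"ry":0,"rz":0,"tx":0,"ty":0,"tz":0,"jaw":25},{"rx":0,"ry":0,"rz":0,"tx":0,"ty":0,"tz":0,"jaw":25},{"rx":0,"ry":0,"rz":0,"tx":0,"ty":0,"tz":0,"jaw":25},{"rx":0,"ry":0,"rz":0,"tx":0,"ty":0,"tz":0,"jaw":25},{"rx":0,"ry":0,"rz":0,"tx":0,"ty":0,"tz":0,"jaw":25},{"rx":0,"ry":0,"rz":0,"tx":0,"ty":0,"tz":0,"jaw":25},{"rx":0,"ry":0,"rz":0,"tx":0,"ty":0,"tz":0,"jaw":25},{"rx":0,"ry":0,"rz":0,"tx":0,"ty":0,"tz":0,"jaw":25},{"rx":0,"ry":0,"rz":0,"tx":0,"ty":0,"tz":0,"jaw":25},{"rx":0,"ry":0,"rz":0,"tx":0,"ty":0,"tz":0,"jaw":25},{"rx":0,"ry":0,"rz":0,"tx":0,"ty":0,"tz":0,"jaw":25},{"rx":0,"ry":0,"rz":0,"tx":0,"ty":0,"tz":0,"jaw":25}]' 40; python3 look.py 8; python3 -m pendant '[{"rx":0,"ry":0,"rz":0,"tx":0,"ty":0,"tz":0,"jaw":25},{"rx":0,"ry":0,"rz":0,"tx":0,"ty":0,"tz":0,"jaw":25},{"rx":0,"ry":0,"rz":0,"tx":0,"ty":0,"tz":0,"jaw":25},{"rx":0,"ry":0,"rz":0,"tx":0,"ty":0,"tz":0,"jaw":25},{"rx":0,"ry":0,"rz":0,"tx":0,"ty":0,"tz":0,"jaw":25},{"rx":0,"ry":0,"rz":0,"tx":0,"ty":0,"tz":0,"jaw":25},{"rx":0,"ry":0,"rz":0,"tx":0,"ty":0,"tz":0,"jaw":25},{"rx":0,"ry":0,"rz":0,"tx":0,"ty":0,"tz":0,"jaw":25},{"rx":0,"ry":0,"rz":0,"tx":0,"ty":0,"tz":0,"jaw":25},{"rx":0,"ry":0,"rz":0,"tx":0,"ty":0,"tz":0,"jaw":25},{"rx":0,"ry":0,"rz":0,"tx":0,"ty":0,"tz":0,"jaw":25},{"rx":0,"ry":0,"rz":0,"tx":0,"ty":0,"tz":0,"jaw":25},{"rx":0,"ry":0,"rz":0,"tx":0,"ty":0,"tz":0,"jaw":25},{"rx":0,"ry":0,"rz":0,"tx":0,"ty":0,"tz":0,"jaw":25},{"rx":0,"ry":0,"rz":0,"tx":0,"ty":0,"tz":0,"jaw":25},{"rx":0,"ry":0,"rz":0,"tx":0,"ty":0,"tz":0,"jaw":25},{"rx":0,"ry":0,"rz":0,"tx":0,"ty":0,"tz":0,"jaw":25},{"rx":0,"ry":0,"rz":0,"tx":0,"ty":0,"tz":0,"jaw":25},{"rx":0,"ry":0,"rz":0,"tx":0,"ty":0,"tz":0,"jaw":25},{"rx":0,"ry":0,"rz":0,"tx":0,"ty":0,"tz":0,"jaw":25}]' 40; python3 look.py 9
```

```text
time_s: 14.02
tool_pos: [0.4921, 0.0464, 0.0547]
tool_rot: [180.0, 0.2, -0.9]
force: [-6.6, 0.5, 1.7]
grip_width: 0.0377
14.0167 [0.4921 0.0464 0.0547] [-6.62  0.52  1.74]
stop top [ 195   80  112   32 3133] [array([574.2,  45.3]), array([45.7, 12.1]), np.float64(89.1)] x 0.5682172599064714 0.5804835835477125
time_s: 15.78
tool_pos: [0.4921, 0.0464, 0.0547]
tool_rot: [-180.0, 0.2, -0.9]
force: [-6.9, -0.1, 1.5]
grip_width: 0.0374
15.7833 [0.4921 0.0464 0.0547] [-6.9  -0.06  1.48]
stop top [ 195   80  112   31 3136] [array([574.4,  45.3]), array([45.7, 11.7]), np.float64(89.1)] x 0.5682169152697913 0.5804621014383062
```

View pics/side9.png

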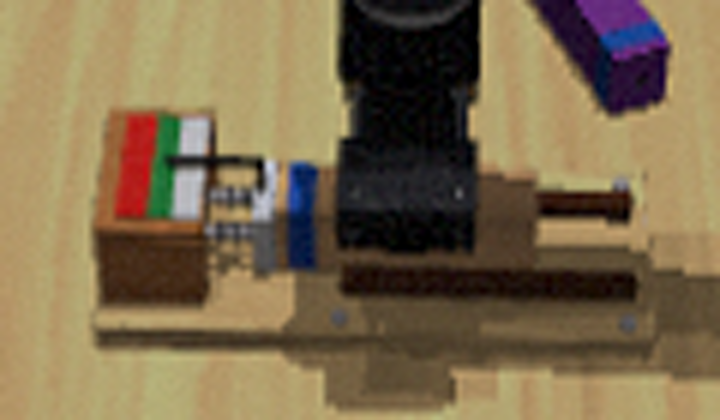

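Run:
```python
from h import *
c=cam("scene"); save(c,"scene9.png")
```

```text
(no output)
```

View pics/scene9.png

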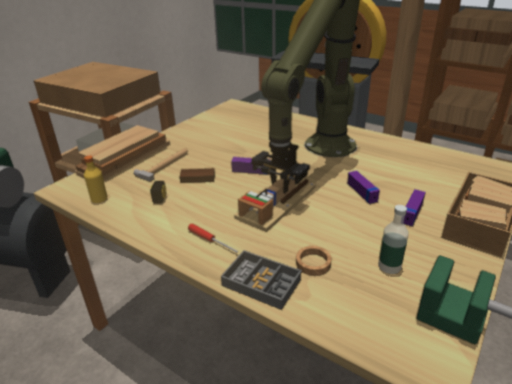

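The pointer is still in the green at side (168,160) after 3.5 s. In the scene view, nothing else has moved (bottle (395,240), offcut (197,175), tape roll (313,261)). Handing in.

```bash
python3 -c "
from cell import env
print(env.sign_off()); o=env.get_obs(); print(o['time_s'],o['tool_pos'],o['force'],o['grip_width'])"
```

```text
the job is handed in; nothing more can be done
None
the job is handed in; nothing more can be done
```

I picked up the pale rail, laid it in the jig's channel with the banded end towards the stop, and pressed it squarely against the plate. I held it there for about 3.5 s and handed in, still gripping with the grip set to 40 N, at about 16 s of the 42 s allowed.

- **Pressing:** the last wrist-camera check put the stop travel at about 18.6 mm. The pointer was mid-green in the side view, and both stayed steady through the hold.
- **Push force:** it read 6.6 to 7.4 N. The spring law gives 7.6 N at that travel, so the readings run slightly low, within the sensor's roughly 1 N noise.
- **Rail seating:** the rail lay flush with the plate and within about 1 mm of the channel's middle, with its yaw matching the jig's.
- **Other things on the bench:** none looked moved in the last scene picture, judged by eye rather than measured.
- **Disagreement:** the fixed cameras put the jig's centreline 2 to 3 mm further left than the wrist camera. I used the wrist view, since it shows the rail and jig together.
- **Not confirmed:** signing off gave no verdict, and I could take no reading after it.

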